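# Unscrew the crank cap of the light-measuring sphere

### The job

Unscrew the crank cap from the top of the cream light-measuring sphere by its offset knob (anticlockwise, a little over two full turns; not the similar crank dial on the flat black instrument box). Keep hold of it as it comes free, lift it straight off, and set it down gently, without dropping it, open side down and flat on the floor of the square steel tray.

Things in the scene. Friction and masses are not known exactly. Their poses are not given: they have to be found in the camera images.
- cap: Screw cap on top of the sphere: black skirt (60 mm wide, 37 high, open below) under a bare aluminium disc (96 wide; its top 45 above the cap's underside); 120 to 190 g. Origin: centre of the underside, 179 above the table at the start; z up along the screw axis; x points to the knob. 1 to 3 N at the knob turns it; it stays where left, with 1 mm sideways and 3 mm up-and-down play.
- cap_knob (a point): Middle of the cap's crank knob: black upright round post, 14 mm wide, 34 tall, its foot 3 above the disc; this point is 65 above the cap's underside. It slides easily in a radial slot, 22 to 42 off the screw axis, and swivels freely, so a hand holding it can circle the axis (radius about 32, within 8) without turning, and can carry the whole cap by it.
- sphere: Cream sphere, 150 mm wide, fixed to the bench on a round dark foot 130 wide; origin: centre of the foot's underside, on the screw axis. Threaded neck on top, its rim 213 above the table. Right-hand thread: the cap rises 10 mm a turn, turned anticlockwise seen from above, and is free after 2.0 turns (lift it off at 2.1 to 2.5); 17 mm more straight up clears the neck.
- tray: Open square tray of bare steel, 170 by 170 mm outside, 22 mm high, walls and floor 4 mm thick, loose, 0.9 kg. Origin: centre of its underside; z up, x and y parallel to its sides.
Not all that is in view belongs to the job. What is shaped like the cap but blue is not meant. Several things have the shape of the tray; the one meant has the colours described above.

How it is judged:
By the outcome, as a careful person would: the job done as asked, in the order asked, and still so for the second after the job is handed in, with the robot touching nothing.
It also fails if it takes over 64 s, if anything falls off the work surface, if the arm or the gripper's body presses on something with over 40 N, if the wrist force passes 120 N, or if a joint passes its speed limit or range.

### The arm

A 7-joint arm with a two-finger parallel gripper is mounted at the origin on the work surface. World frame = base frame: x ahead of the robot, y to its left, z up, the work surface at z = 0. Lengths are in m, angles in degrees, forces in N, time in s.
With the tool pointing down it reaches from about 0.35 to 0.9 m from the base axis. Payload 19.9 kg.
Tool frame: the origin (TCP) lies midway between the tips of the shut fingers; the grasp point (between the pads) lies manip.grasp_offset behind it (manip.grasp_offset is the distance from the TCP to the grasp point, in m); z points along the fingers, y is the direction in which the jaws open and shut (so a half turn about z gives the same grasp; the last joint's range is limited). The gripper opens to 94 mm and grips with 3 to 60 N. Pads are 16 mm wide; open, the fingers measure 119 mm over their backs; the gripper's body (75 mm by 177 mm) begins 78 mm behind the grasp point.
Start: joints at [65.117, 23.915, -0.59, 92.452, 0.269, 63.638, -3.037], TCP at [0.239, -0.577, 0.205] pointing down, gripper open.
Joint ranges: [-161.28, 161.28], [-22.2, 115.67], [-73.04, 71.86], [3.21, 147.25], [-68.34, 248.33], [10.77, 114.83], [-161.83, 161.83]. Speed limits (degrees/s): [108.29, 108.29, 136.94, 136.94, 172.46, 172.46, 172.46].

### API

Orientations are given as [roll, pitch, yaw] about the fixed x, y, z axes, in that order (R = Rz(yaw) Ry(pitch) Rx(roll)).
In Python, from rig import manip, imaging gives the robot as it stands.
- The arm moves only by the tool servo_tool, never from a script. Its arguments are lists of equal length, an entry for each row: "fingers": the finger opening in m, from 0 to 0.094; "linear": the shift along the world's x, y, z in m, a list of three; "yaw": the turn about the world's z in rad. In form: {"fingers": [fingers, ...], "linear": [[dx, dy, dz], ...], "yaw": [yaw, ...]}. A call has 1 to 5 rows; each row shifts and turns the commanded pose from where the row before left it; what a row does not reach is not made up. A row lasts 1/12 s, in which the tool goes at most 41.7 mm and 7.16 degrees, less where a joint would pass 70% of its speed; a pose out of reach is approached as far as the arm can. A call is refused whole if a number of a shift passes 0.0417 or a number of a turn 0.125, either way. A call with a gripper value outside its range is refused whole. The fingers move at their own pace and stop on an object; "newtons" is the grip in N (left out, the last holds). Time passes only in rows, so rows that do not move let the fingers close. It gives the time, the measured TCP pose, the force and the opening at its end, in the units of the state.
- manip.get_state(): the state, without advancing time (a new reading comes with each control period).
- imaging.get_image(name): name is "scene" or "top" or "wrist"; returns a dict with "color" (384x512x3 uint8, red, green, blue), "fov_y" (degrees; the focal length in pixels is half the picture's height over the tangent of half this angle, whatever the lens; pixels are square), "cx", "cy" (the principal point, pixels), "eye" and "orientation" of the camera in the world; the wrist camera has in their place "T_tool_cam" (4x4, takes a point from camera to tool coordinates, whose origin is the TCP and whose axes are the flange's). Camera axes: x right, y up, looking along -z (the intrinsics and any distortion apply to the point x, -y, -z); pixel columns grow to the right and rows downward; lengths in m; the calibration is good to about 2 mm. A picture is of the moment at which its call begins: read the wrist's pose just before it. There is no depth.
- manip.sign_off(): hands the job in, once; it reports no verdict.
The state is a dict: "t": time; "joints": joint angles; "joint_vel": joint speeds; "joint_torque": joint torques, N m; "tcp_pos": TCP position; "eef_rot": TCP orientation; "wrist_force": force on the tool from outside, world axes, zero at the start; "moment": the same for the moment, N m; "opening": opening from 0.0 (shut) to 1.0 (fully open).
Only numpy, scipy, OpenCV 4.12 (cv2) and the standard library are available. Lean on these libraries where they do the work, as an engineer would, in place of code of your own. Each camera call takes 0.05 s, during which the arm holds its last target. There are 200 camera calls.

## Working session

There is one attempt and no reset: what is moved stays moved. The work goes in short steps, Python scripts to look and compute and a tool call to move; the robot and the scene stay as the last step left them, time stands still between calls to the robot, and variables do not carry over. Pictures are saved under pics/ and viewed, about 8 in all and at most 12, crops included, and the job is handed in when it is done.

Besides the shell and the picture viewer there is one more tool, called after "Request:" as name(argument=value, ...) on one line, values as JSON. servo_tool: Moves the arm, as the interface text tells. Its arguments: {"type":"object","properties":{"fingers":{"type":"array","items":{"type":"number"}},"linear":{"type":"array","items":{"type":"array","items":{"type":"number"}}},"yaw":{"type":"array","items":{"type":"number"}},"newtons":{"type":"number"}},"required":["fingers","linear","yaw"]}

```bash
mkdir -p pics
cat > h.py <<'E'
import numpy as np, cv2
from rig import manip, imaging
from scipy.spatial.transform import Rotation as R
E
python3 - <<'E'
from h import *
print(manip.grasp_offset, manip.get_state())
for n in("scene","top","wrist"):
    i=imaging.get_image(n); cv2.imwrite(f"pics/{n}0.png",i["color"][...,::-1]); print(n,{k:v for k,v in i.items() if k!="color"})
a=cv2.imread("pics/scene0.png");b=cv2.imread("pics/top0.png")
cv2.imwrite("pics/a.png",cv2.resize(a,(800,600),interpolation=2));cv2.imwrite("pics/b.png",cv2.resize(b,(800,600),interpolation=2))
E
```

```text
0.0188 {'t': 0.0, 'joints': array([65.11698681, 23.94951779, -0.59228121, 92.48453557,  0.27243462,
       63.64006755, -3.03577133]), 'joint_vel': array([-0.10853343,  0.04947239, -0.00156161,  0.01102702, -0.06666155,
        0.09524277,  0.0389909 ]), 'joint_torque': array([-2.18922913e-03, -8.51258826e+01,  6.37489054e-01, -4.25993979e+01,
       -4.89717897e-02,  1.85744982e-02,  5.33673074e-05]), 'tcp_pos': array([ 0.23907471, -0.57705174,  0.20481631]), 'eef_rot': array([-1.79927555e+02,  7.37856406e-03,  2.25098091e+01]), 'wrist_force': array([-0.56870944,  0.10779966,  0.61063882]), 'moment': array([-0.0015101 ,  0.04709291, -0.01195786]), 'opening': 0.9969889463991755}
scene {'fov_y': 53.06083320986484, 'cx': 249.83961418373195, 'cy': 196.37208524094, 'eye': array([ 0.94867052, -0.2346442 ,  0.79196639]), 'orientation': array([42.14905898, -0.67045346, 67.20374899])}
top {'fov_y': 46.87014621094087, 'cx': 259.4893715195134, 'cy': 193.72210563831865, 'eye': array([ 0.31509483, -0.01808616,  1.06667909]), 'orientation': array([  7.77282514,   1.07640108, -90.57056196])}
wrist {'fov_y': 60.85064816459904, 'cx': 260.62305579314557, 'cy': 189.18051961071214, 'T_tool_cam': array([[-7.32065961e-04,  9.66809836e-01,  2.55495997e-01,
         7.43733870e-02],
       [ 9.99999709e-01,  7.62871660e-04, -2.14722638e-05,
         1.74715352e-04],
       [-2.15670251e-04,  2.55495906e-01, -9.66810113e-01,
        -1.79802326e-01],
       [ 0.00000000e+00,  0.00000000e+00,  0.00000000e+00,
         1.00000000e+00]])}
```

View pics/a.png

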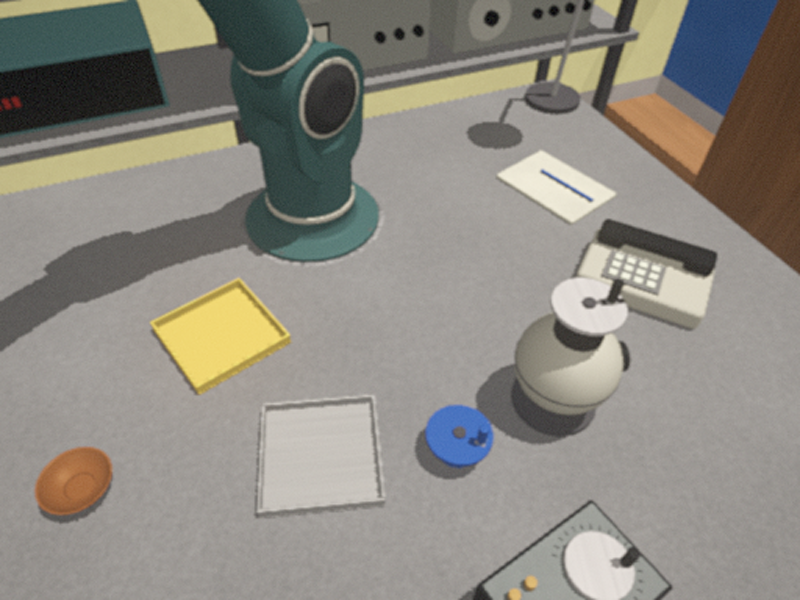

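View pics/b.png

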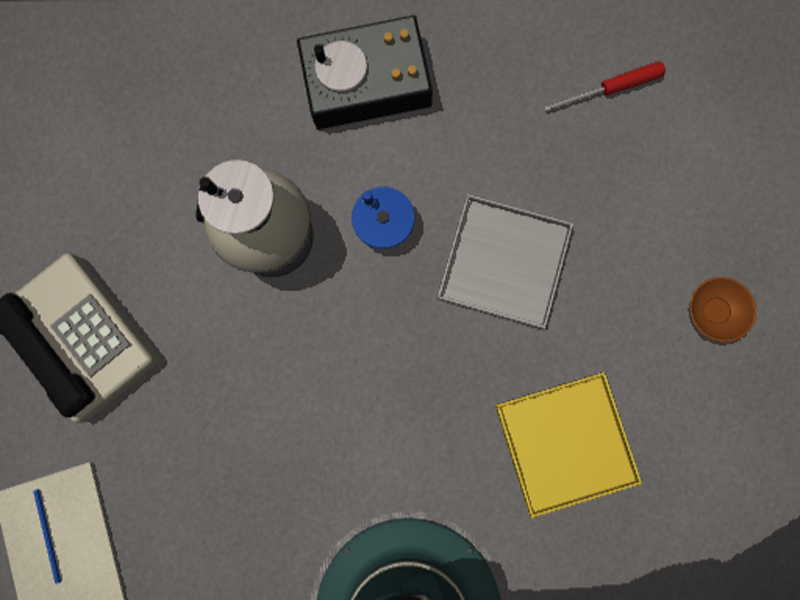

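Scene picture: the sphere's cap disc is at (589,306) with its knob at (615,291). The black box's dial (600,567), the blue cap (460,435) and the yellow tray (220,335) are decoys. The bare steel tray is at (320,455), or (506,262) in the top picture. I'll enlarge the cap and triangulate.

```bash
cat >> h.py <<'E'
def ray(i,u,v,T=None):
    f=192/np.tan(np.radians(i["fov_y"]/2))
    d=np.array([(u-i["cx"])/f,-(v-i["cy"])/f,-1])
    if T is None: M=R.from_euler("xyz",i["orientation"],degrees=True).as_matrix();e=np.array(i["eye"])
    else: M=T[:3,:3];e=T[:3,3]
    d=M@d; return e,d/np.linalg.norm(d)
def tri(rays):
    A=np.zeros((3,3));b=np.zeros(3)
    for e,d in rays:
        P=np.eye(3)-np.outer(d,d);A+=P;b+=P@e
    p=np.linalg.solve(A,b); return p,[np.linalg.norm((np.eye(3)-np.outer(d,d))@(p-e)) for e,d in rays]
def onz(r,z): e,d=r; return e+d*(z-e[2])/d[2]
E
python3 - <<'E'
from h import *
s=imaging.get_image("scene");t=imaging.get_image("top");k=.64
q=lambda i,u,v:ray(i,u*k-.18,v*k-.18)
for n,a,b in[("hub",(589,303),(236,196)),("knobtop",(616,283),(205,183)),("blue hub",(460,433),(383,217)),
 ("tray TL",(263,404),(469,197)),("tray 2",(375,397),(572,224)),("tray3",(383,502),(547,328)),("tray4",(258,514),(439,298)),("box hub",(600,567),(341,66))]:
    print(n,*tri([q(s,*a),q(t,*b)]))
a=cv2.resize(s["color"][165:290,315:415],(480,600),interpolation=2);b=cv2.resize(t["color"][95:185,115:205],(320,320),interpolation=2)
o=np.zeros((600,800,3),np.uint8);o[:,:480]=a;o[:320,480:]=b
cv2.imwrite("pics/c.png",o[...,::-1])
E
```

```text
hub [0.56858902 0.20886613 0.22589783] [np.float64(1.8649178346457764e-05), np.float64(1.864917834636059e-05)]
knobtop [0.57486916 0.23695878 0.25815937] [np.float64(0.0015414574763031822), np.float64(0.0015414574763030838)]
blue hub [0.5867721  0.0329759  0.04527044] [np.float64(0.00010164177759317977), np.float64(0.00010164177759314912)]
tray TL [ 0.55984199 -0.1507255   0.21384472] [np.float64(0.06615276318200841), np.float64(0.06615276318200845)]
tray 2 [ 0.55796838 -0.15337651  0.21804734] [np.float64(0.0658362732496397), np.float64(0.06583627324963964)]
tray3 [ 0.49341877 -0.15673366 -0.15012216] [np.float64(0.10594378738788611), np.float64(0.1059437873878861)]
tray4 [ 0.49285063 -0.16130313 -0.1676383 ] [np.float64(0.10468861818173404), np.float64(0.10468861818173404)]
box hub [0.81929882 0.09504387 0.06766177] [np.float64(0.00025239665363981794), np.float64(0.0002523966536397261)]
```

View pics/c.png

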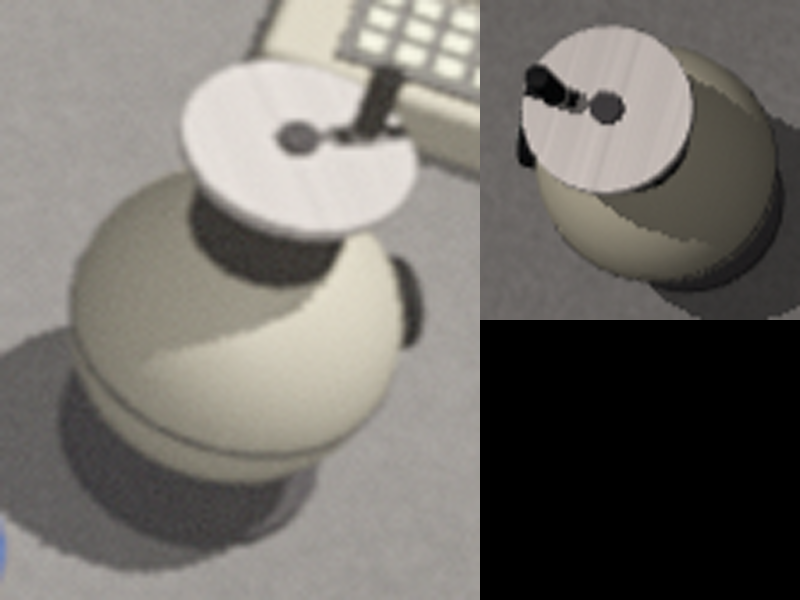

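The enlarged crop confirms it: a bare aluminium disc on a black skirt on the cream sphere, with the black knob at about 77° from +x. I'll travel to above it.

Request:
servo_tool(fingers=[0.094,0.094,0.094,0.094,0.094], linear=[[0.0134,0.0325,0.0125],[0.0134,0.0325,0.0125],[0.0134,0.0325,0.0125],[0.0134,0.0325,0.0125],[0.0134,0.0325,0.0125]], yaw=[0,0,0,0,0])

```text
t: 0.67
tcp_pos: [0.3065, -0.4132, 0.2684]
eef_rot: [-180.0, 0.0, 22.5]
wrist_force: [0.9, 0.0, 0.1]
opening: 1.0
```

Request:
servo_tool(fingers=[0.094,0.094,0.094,0.094,0.094], linear=[[0.0134,0.0325,0.0125],[0.0134,0.0325,0.0125],[0.0134,0.0325,0.0125],[0.0134,0.0325,0.0125],[0.0134,0.0325,0.0125]], yaw=[0,0,0,0,0])

```text
t: 1.08
tcp_pos: [0.3734, -0.2506, 0.3312]
eef_rot: [180.0, 0.0, 22.5]
wrist_force: [0.4, 0.1, 0.7]
opening: 0.998
```

Request:
servo_tool(fingers=[0.094,0.094,0.094,0.094,0.094], linear=[[0.0134,0.0325,0],[0.0134,0.0325,0],[0.0134,0.0325,0],[0.0134,0.0325,0],[0.0134,0.0325,0]], yaw=[0,0,0,0,0])

```text
t: 1.5
tcp_pos: [0.4405, -0.0882, 0.3306]
eef_rot: [180.0, -0.0, 22.5]
wrist_force: [1.5, -0.1, -0.3]
opening: 0.998
```

Request:
servo_tool(fingers=[0.094,0.094,0.094,0.094,0.094], linear=[[0.0134,0.0325,0],[0.0134,0.0325,0],[0.0134,0.0325,0],[0.0134,0.0325,0],[0.0134,0.0325,0]], yaw=[0,0,0,0,0])

```text
t: 1.92
tcp_pos: [0.5075, 0.0742, 0.3306]
eef_rot: [180.0, -0.0, 22.5]
wrist_force: [0.3, -0.3, 0.5]
opening: 0.996
```

Request:
servo_tool(fingers=[0.094,0.094,0.094,0.094,0.094], linear=[[0.0134,0.0325,0],[0.0134,0.0325,0],[0.0134,0.0325,0],[0.0134,0.0325,0],[0,0,0]], yaw=[0,0,0,0,0])

```text
t: 2.33
tcp_pos: [0.5609, 0.2087, 0.3295]
eef_rot: [-179.8, 0.0, 22.8]
wrist_force: [0.6, 0.5, -0.4]
opening: 0.999
```

Run:
```python
from h import *
s=manip.get_state();print(s["tcp_pos"],s["eef_rot"])
w=imaging.get_image("wrist")
T=np.eye(4);T[:3,:3]=R.from_euler("xyz",s["eef_rot"],degrees=True).as_matrix();T[:3,3]=s["tcp_pos"]
np.save("Tw1.npy",T@w["T_tool_cam"])
cv2.imwrite("pics/w1.png",cv2.resize(w["color"][...,::-1],(800,600),interpolation=2))
# predicted hub/knob pixels
f=192/np.tan(np.radians(w["fov_y"]/2));Ti=np.linalg.inv(T@w["T_tool_cam"])
for p in([.5686,.2089,.2245],[.575,.237,.26]):
    c=Ti@np.r_[p,1];print((w["cx"]-f*c[0]/c[2])/.64,(w["cy"]+f*c[1]/c[2])/.64)
S=imaging.get_image("scene");t=imaging.get_image("top");k=.64
for i,C in((S,[(263,402),(375,397),(383,502),(258,514)]),(t,[(469,197),(572,224),(547,328),(439,298)])):
    P=np.array([onz(ray(i,u*k-.18,v*k-.18),.022)[:2] for u,v in C]);print(P.round(4).tolist(),P.mean(0),[np.degrees(np.arctan2(*(P[(j+1)%4]-P[j])[::-1])).round(1) for j in range(4)])
```

```text
[0.56087109 0.20865127 0.32951579] [-1.79819832e+02  3.22365868e-02  2.28276683e+01]
412.3107015917364 281.794362610944
365.7471162657676 265.3134247996941
[[0.4148, -0.2093], [0.4707, -0.0498], [0.6295, -0.1018], [0.5819, -0.2598]] [ 0.52423882 -0.1552064 ] [np.float64(70.7), np.float64(-18.1), np.float64(-106.8), np.float64(163.2)]
[[0.6228, -0.0998], [0.5775, -0.2573], [0.4171, -0.2129], [0.4649, -0.0507]] [ 0.52057845 -0.15516557] [np.float64(-106.1), np.float64(164.5), np.float64(73.6), np.float64(-17.3)]
```

View pics/w1.png

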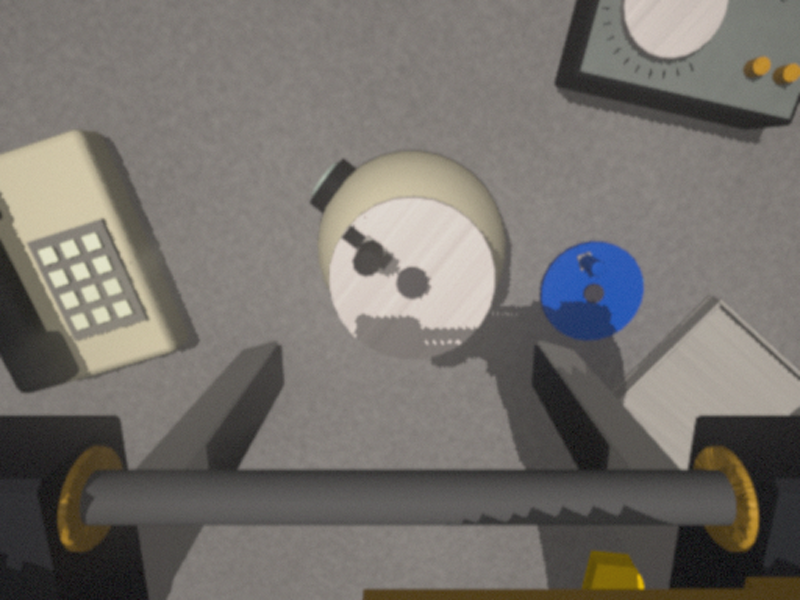

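The hub shows at (413,282), as predicted. The knob top is at (369,257), about 4 mm from its prediction. Both fix the cap well. I'll compute the knob and check joint 7.

Run:
```python
from h import *
s=manip.get_state();print(s["tcp_pos"],s["joints"].round(1))
w=imaging.get_image("wrist");T=np.load("Tw1.npy")
k=onz(ray(w,369*.64-.18,257*.64-.18,T),.261);h=onz(ray(w,413*.64-.18,282*.64-.18,T),.2245)
d=k-h;print(k,h,np.hypot(*d[:2]),np.degrees(np.arctan2(d[1],d[0])))
S=imaging.get_image("top");print(tri([ray(w,369*.64-.18,257*.64-.18,T),ray(S,205*.64-.18,183*.64-.18)]))
```

```text
[0.56071418 0.20248424 0.33003643] [   6.2   19.6  -38.1   86.2   12.2   78.4 -100.2]
[0.57980143 0.23723737 0.261     ] [0.56873159 0.20870199 0.2245    ] 0.030607341660093247 68.79703369006138
(array([0.57769104, 0.23842634, 0.25419255]), [np.float64(0.001383594209557094), np.float64(0.0013835942095571038)])
```

Request:
servo_tool(fingers=[0.094,0.094,0.094,0.094,0.094], linear=[[0.0037,0.007,0],[0.0037,0.007,0],[0.0037,0.007,0],[0.0037,0.007,0],[0.0035,0.007,0]], yaw=[0.115,0.115,0.115,0.115,0.115])

```text
t: 3.0
tcp_pos: [0.5795, 0.2365, 0.3309]
eef_rot: [179.9, 0.0, 55.7]
wrist_force: [0.7, -0.1, 0.1]
opening: 1.007
```

Request:
servo_tool(fingers=[0.07,0.07,0.07,0.07,0.07], linear=[[0,0,0],[0,0,-0.015],[0,0,-0.015],[0,0,-0.015],[0,0,0]], yaw=[0.115,0.115,0,0,0])

```text
t: 3.42
tcp_pos: [0.5786, 0.2355, 0.2832]
eef_rot: [-179.9, 0.2, 68.5]
wrist_force: [-0.3, 0.1, -0.4]
opening: 0.751
```

Run:
```python
from h import *
s=manip.get_state();print(s["tcp_pos"],s["eef_rot"],s["joints"].round(1))
w=imaging.get_image("wrist")
T=np.eye(4);T[:3,:3]=R.from_euler("xyz",s["eef_rot"],degrees=True).as_matrix();T[:3,3]=s["tcp_pos"]
W=T@w["T_tool_cam"];np.save("Tw2.npy",W)
cv2.imwrite("pics/w2.png",cv2.resize(w["color"][...,::-1],(800,600),interpolation=2))
f=192/np.tan(np.radians(w["fov_y"]/2));Ti=np.linalg.inv(W)
for p in([.5687,.2088,.2245],[.579,.2375,.261]):
    c=Ti@np.r_[p,1];print((w["cx"]-f*c[0]/c[2])/.64,(w["cy"]+f*c[1]/c[2])/.64)
```

```text
[0.5785765  0.23550574 0.28315311] [-1.79904371e+02  1.58717453e-01  6.85281236e+01] [  7.6  26.7 -45.9  85.7  19.5  76.  -61.5]
408.0299270808325 371.3511550609851
405.79703762169845 338.7890044344449
```

View pics/w2.png

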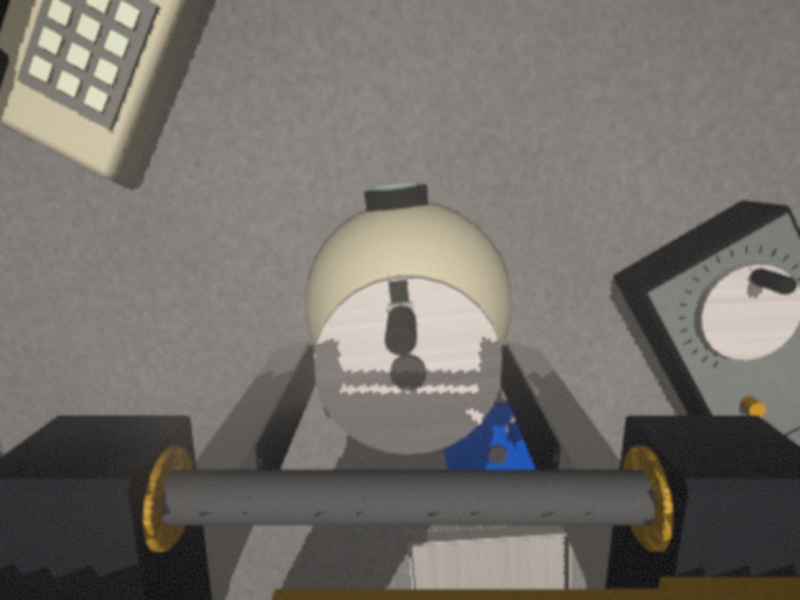

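The knob top is at (402,338), between the fingers, as predicted. I'll descend and grip.

Request:
servo_tool(fingers=[0.05,0.05,0.05,0.05,0.05], linear=[[0,0.0015,-0.014],[0,0,-0.014],[0,0,-0.014],[0,0,-0.013],[0,0,0]], yaw=[0,0,0,0,0])

```text
t: 3.88
tcp_pos: [0.5787, 0.2381, 0.229]
eef_rot: [-179.9, 0.1, 68.6]
wrist_force: [-0.4, -0.8, 0.0]
opening: 0.533
```

Request:
servo_tool(fingers=[0.03,0.02,0.01,0.0,0.0], linear=[[0,0,0],[0,0,0],[0,0,0],[0,0,0],[0,0,0]], yaw=[0,0,0,0,0], newtons=40)

```text
t: 4.3
tcp_pos: [0.5793, 0.2392, 0.2309]
eef_rot: [180.0, -0.0, 68.6]
wrist_force: [-0.5, 0.2, 0.1]
opening: 0.214
```

Request:
servo_tool(fingers=[0.0,0.0,0.0,0.0,0.0], linear=[[0,0,0],[0,0,0],[0,0,0],[0,0,0],[0,0,0]], yaw=[0,0,0,0,0], newtons=40)

```text
t: 4.72
tcp_pos: [0.5792, 0.2392, 0.2306]
eef_rot: [180.0, -0.0, 68.6]
wrist_force: [-0.9, 0.3, 2.6]
opening: 0.139
```

Run:
```python
import numpy as np
c=np.array([.5687,.2088]);r=.0322;a0=70.9
P=[np.round(c+r*np.array([np.cos(x),np.sin(x)]),4) for x in np.radians(a0+15*np.arange(55))]
for k in range(0,54,5): print(k,[[*np.round(P[j+1]-P[j],4).tolist(),.0004] for j in range(k,min(k+5,54))], P[min(k+5,54)])
```

```text
0 [[-0.0082, 0.0017, 0.0004], [-0.0084, -0.0005, 0.0004], [-0.008, -0.0026, 0.0004], [-0.007, -0.0047, 0.0004], [-0.0056, -0.0062, 0.0004]] [0.542  0.2269]
5 [[-0.0037, -0.0076, 0.0004], [-0.0017, -0.0082, 0.0004], [0.0005, -0.0084, 0.0004], [0.0026, -0.008, 0.0004], [0.0047, -0.007, 0.0004]] [0.5444 0.1877]
10 [[0.0062, -0.0056, 0.0004], [0.0076, -0.0037, 0.0004], [0.0082, -0.0017, 0.0004], [0.0084, 0.0005, 0.0004], [0.008, 0.0026, 0.0004]] [0.5828 0.1798]
15 [[0.007, 0.0047, 0.0004], [0.0056, 0.0062, 0.0004], [0.0037, 0.0076, 0.0004], [0.0017, 0.0082, 0.0004], [-0.0005, 0.0084, 0.0004]] [0.6003 0.2149]
20 [[-0.0026, 0.008, 0.0004], [-0.0047, 0.007, 0.0004], [-0.0062, 0.0056, 0.0004], [-0.0076, 0.0037, 0.0004], [-0.0082, 0.0017, 0.0004]] [0.571  0.2409]
25 [[-0.0084, -0.0005, 0.0004], [-0.008, -0.0026, 0.0004], [-0.007, -0.0047, 0.0004], [-0.0056, -0.0062, 0.0004], [-0.0037, -0.0076, 0.0004]] [0.5383 0.2193]
30 [[-0.0017, -0.0082, 0.0004], [0.0005, -0.0084, 0.0004], [0.0026, -0.008, 0.0004], [0.0047, -0.007, 0.0004], [0.0062, -0.0056, 0.0004]] [0.5506 0.1821]
35 [[0.0076, -0.0037, 0.0004], [0.0082, -0.0017, 0.0004], [0.0084, 0.0005, 0.0004], [0.008, 0.0026, 0.0004], [0.007, 0.0047, 0.0004]] [0.5898 0.1845]
40 [[0.0056, 0.0062, 0.0004], [0.0037, 0.0076, 0.0004], [0.0017, 0.0082, 0.0004], [-0.0005, 0.0084, 0.0004], [-0.0026, 0.008, 0.0004]] [0.5977 0.2229]
45 [[-0.0047, 0.007, 0.0004], [-0.0062, 0.0056, 0.0004], [-0.0076, 0.0037, 0.0004], [-0.0082, 0.0017, 0.0004], [-0.0084, -0.0005, 0.0004]] [0.5626 0.2404]
50 [[-0.008, -0.0026, 0.0004], [-0.007, -0.0047, 0.0004], [-0.0056, -0.0062, 0.0004], [-0.0037, -0.0076, 0.0004]] [0.5383 0.2193]
```

Request:
servo_tool(fingers=[0,0,0,0,0], linear=[[-0.0082,0.0017,0.0004],[-0.0084,-0.0005,0.0004],[-0.008,-0.0026,0.0004],[-0.007,-0.0047,0.0004],[-0.0056,-0.0062,0.0004]], yaw=[0,0,0,0,0])

```text
t: 5.13
tcp_pos: [0.5407, 0.2269, 0.2327]
eef_rot: [180.0, -0.0, 68.7]
wrist_force: [1.3, 2.9, 3.6]
opening: 0.139
```

Request:
servo_tool(fingers=[0,0,0,0,0], linear=[[-0.0037,-0.0076,0.0004],[-0.0017,-0.0082,0.0004],[0.0005,-0.0084,0.0004],[0.0026,-0.008,0.0004],[0.0047,-0.007,0.0004]], yaw=[0,0,0,0,0])

```text
t: 5.55
tcp_pos: [0.5445, 0.1864, 0.2346]
eef_rot: [-180.0, 0.0, 68.6]
wrist_force: [-2.5, 2.3, 4.9]
opening: 0.138
```

Run:
```python
from h import *
s=manip.get_state();print(s["tcp_pos"],s["joints"].round(1),s["wrist_force"])
t=imaging.get_image("scene")["color"];w=imaging.get_image("wrist")["color"]
a=cv2.resize(t[150:290,300:440],(400,400),interpolation=2);b=cv2.resize(w[100:384,110:394],(400,400),interpolation=2)
cv2.imwrite("pics/d.png",np.hstack([a,b])[...,::-1])
```

```text
[0.54450837 0.18644637 0.23456407] [ 13.9  23.3 -46.4  96.6  18.   67.9 -58.4] [-2.49185708  2.2870324   4.91110157]
```

View pics/d.png

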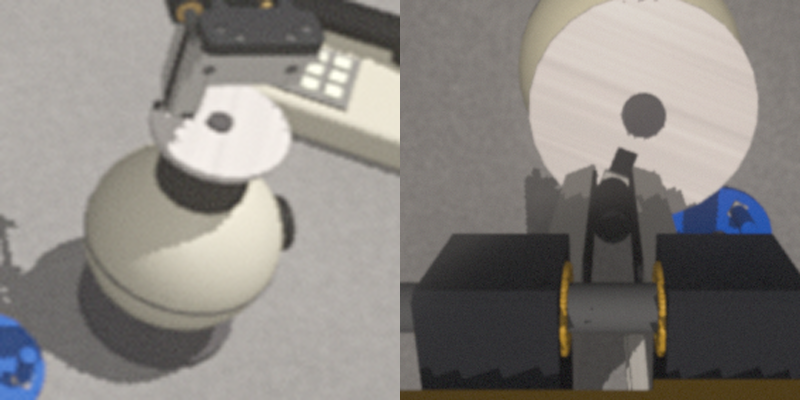

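The knob is gripped and the cap turns: the slot now points to the hand and the disc is level. I'll continue, rising slightly faster because there's a small upward push.

Request:
servo_tool(fingers=[0,0,0,0,0], linear=[[0.0062,-0.0056,0.0006],[0.0076,-0.0037,0.0006],[0.0082,-0.0017,0.0006],[0.0084,0.0005,0.0005],[0.008,0.0026,0.0004]], yaw=[0,0,0,0,0])

```text
t: 6.07
tcp_pos: [0.5839, 0.1789, 0.2368]
eef_rot: [-180.0, 0.0, 68.6]
wrist_force: [-2.2, -1.6, 2.9]
opening: 0.139
```

Request:
servo_tool(fingers=[0,0,0,0,0], linear=[[0.007,0.0047,0.0004],[0.0056,0.0062,0.0004],[0.0037,0.0076,0.0004],[0.0017,0.0082,0.0004],[-0.0005,0.0084,0.0004]], yaw=[0,0,0,0,0])

```text
t: 6.48
tcp_pos: [0.6004, 0.216, 0.239]
eef_rot: [-180.0, -0.0, 68.7]
wrist_force: [-0.4, -0.5, -1.2]
opening: 0.143
```

Request:
servo_tool(fingers=[0,0,0,0,0], linear=[[-0.0026,0.008,0.0004],[-0.0047,0.007,0.0004],[-0.0062,0.0056,0.0004],[-0.0076,0.0037,0.0004],[-0.0082,0.0017,0.0004]], yaw=[0,0,0,0,0])

```text
t: 6.9
tcp_pos: [0.5698, 0.2416, 0.2412]
eef_rot: [-180.0, -0.0, 68.7]
wrist_force: [0.8, -0.7, -1.1]
opening: 0.139
```

Request:
servo_tool(fingers=[0,0,0,0,0], linear=[[-0.0084,-0.0005,0.0004],[-0.008,-0.0026,0.0004],[-0.007,-0.0047,0.0004],[-0.0056,-0.0062,0.0004],[-0.0037,-0.0076,0.0004]], yaw=[0,0,0,0,0])

```text
t: 7.32
tcp_pos: [0.5376, 0.2185, 0.2434]
eef_rot: [180.0, -0.0, 68.6]
wrist_force: [1.1, 1.0, 1.5]
opening: 0.142
```

Request:
servo_tool(fingers=[0,0,0,0,0], linear=[[-0.0017,-0.0082,0.0004],[0.0005,-0.0084,0.0004],[0.0026,-0.008,0.0004],[0.0047,-0.007,0.0004],[0.0062,-0.0056,0.0004]], yaw=[0,0,0,0,0])

```text
t: 7.73
tcp_pos: [0.5512, 0.1808, 0.2453]
eef_rot: [180.0, 0.0, 68.6]
wrist_force: [-1.8, 1.0, 2.8]
opening: 0.142
```

Request:
servo_tool(fingers=[0,0,0,0,0], linear=[[0.0076,-0.0037,0.0004],[0.0082,-0.0017,0.0004],[0.0084,0.0005,0.0004],[0.008,0.0026,0.0004],[0.007,0.0047,0.0004]], yaw=[0,0,0,0,0])

```text
t: 8.15
tcp_pos: [0.5907, 0.1844, 0.2469]
eef_rot: [-180.0, 0.0, 68.6]
wrist_force: [-1.7, -1.7, 3.2]
opening: 0.142
```

Request:
servo_tool(fingers=[0,0,0,0,0], linear=[[0.0056,0.0062,0.0004],[0.0037,0.0076,0.0004],[0.0017,0.0082,0.0004],[-0.0005,0.0084,0.0004],[-0.0026,0.008,0.0004]], yaw=[0,0,0,0,0])

```text
t: 8.57
tcp_pos: [0.5976, 0.224, 0.2491]
eef_rot: [180.0, -0.0, 68.7]
wrist_force: [1.2, -1.8, 3.1]
opening: 0.14
```

Request:
servo_tool(fingers=[0,0,0,0,0], linear=[[-0.0047,0.007,0.0005],[-0.0062,0.0056,0.0005],[-0.0076,0.0037,0.0005],[-0.0082,0.0017,0.0005],[-0.0084,-0.0005,0.0004]], yaw=[0,0,0,0,0])

```text
t: 8.98
tcp_pos: [0.5613, 0.2409, 0.2516]
eef_rot: [-180.0, -0.0, 68.7]
wrist_force: [1.5, 0.3, 0.3]
opening: 0.137
```

Request:
servo_tool(fingers=[0,0,0,0,0], linear=[[-0.008,-0.0026,0.0004],[-0.007,-0.0047,0.0004],[-0.0056,-0.0062,0.0004],[-0.0037,-0.0076,0.0004],[0,0,0]], yaw=[0,0,0,0,0])

```text
t: 9.4
tcp_pos: [0.5381, 0.2171, 0.2534]
eef_rot: [180.0, 0.1, 68.5]
wrist_force: [0.9, -1.2, 1.4]
opening: 0.142
```

Request:
servo_tool(fingers=[0,0,0,0,0], linear=[[0,0,0.001],[0,0,0.002],[0,0,0.002],[0,0,0.002],[0,0,0]], yaw=[0,0,0,0,0])

```text
t: 9.82
tcp_pos: [0.5383, 0.2195, 0.2604]
eef_rot: [-180.0, -0.0, 68.6]
wrist_force: [-0.5, -0.6, -1.7]
opening: 0.14
```

Free: Fz is −1.7 N, about the cap's weight. I'll lift straight off.

Request:
servo_tool(fingers=[0,0,0,0,0], linear=[[0,0,0.006],[0,0,0.008],[0,0,0.008],[0,0,0.008],[0,0,0.008]], yaw=[0,0,0,0,0])

```text
t: 10.23
tcp_pos: [0.5383, 0.2194, 0.2993]
eef_rot: [180.0, -0.0, 68.6]
wrist_force: [0.3, 0.1, -1.7]
opening: 0.141
```

Request:
servo_tool(fingers=[0,0,0,0,0], linear=[[0,0,0.01],[0,0,0.01],[0,0,0.008],[0,0,0.004],[0,0,0]], yaw=[0,0,0,0,0])

```text
t: 10.65
tcp_pos: [0.5385, 0.2194, 0.3311]
eef_rot: [179.9, -0.0, 68.6]
wrist_force: [1.1, 0.9, -1.8]
opening: 0.142
```

Run:
```python
from h import *
s=manip.get_state();print(s["tcp_pos"],s["wrist_force"],s["moment"])
t=imaging.get_image("scene")["color"];w=imaging.get_image("wrist")
T=np.eye(4);T[:3,:3]=R.from_euler("xyz",s["eef_rot"],degrees=True).as_matrix();T[:3,3]=s["tcp_pos"]
np.save("Tw3.npy",T@w["T_tool_cam"])
cv2.imwrite("pics/e.png",np.hstack([cv2.resize(t[100:290,280:470],(400,400),interpolation=2),cv2.resize(w["color"][100:384,110:394],(400,400),interpolation=2)])[...,::-1])
```

```text
[0.5384796  0.21941695 0.33114121] [ 1.05722914  0.92717097 -1.78974139] [-0.02745909 -0.03235311 -0.0048481 ]
```

View pics/e.png

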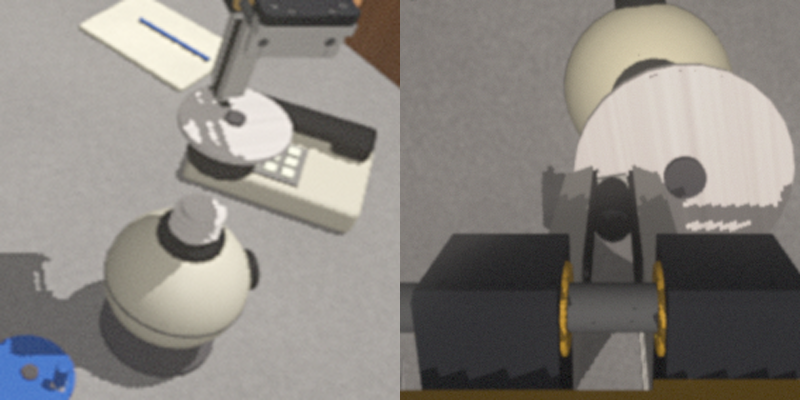

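The cap is clear of the neck at (195,230) and hangs level, with the hub 32 mm to the right of the knob in the wrist view. I'll carry it to the tray, slowly at each end. The hand target is (0.492, −0.1445).

Request:
servo_tool(fingers=[0,0,0,0,0], linear=[[-0.0006,-0.005,0],[-0.0012,-0.01,0],[-0.0019,-0.015,0],[-0.0023,-0.018,0],[-0.0025,-0.02,0]], yaw=[0,0,0,0,0])

```text
t: 11.17
tcp_pos: [0.5293, 0.15, 0.3297]
eef_rot: [-180.0, 0.0, 68.6]
wrist_force: [0.4, -0.0, -1.5]
opening: 0.142
```

Request:
servo_tool(fingers=[0,0,0,0,0], linear=[[-0.0025,-0.02,0],[-0.0025,-0.02,0],[-0.0025,-0.02,0],[-0.0025,-0.02,0],[-0.0025,-0.02,0]], yaw=[0,0,0,0,0])

```text
t: 11.58
tcp_pos: [0.5166, 0.0493, 0.3299]
eef_rot: [-180.0, 0.0, 68.6]
wrist_force: [0.3, 0.0, -1.4]
opening: 0.137
```

Request:
servo_tool(fingers=[0,0,0,0,0], linear=[[-0.0025,-0.02,-0.005],[-0.0025,-0.02,-0.01],[-0.0025,-0.02,-0.015],[-0.0025,-0.02,-0.018],[-0.0025,-0.02,-0.018]], yaw=[0,0,0,0,0])

```text
t: 12.0
tcp_pos: [0.504, -0.0507, 0.2634]
eef_rot: [180.0, 0.0, 68.6]
wrist_force: [-0.3, -0.5, -1.3]
opening: 0.139
```

Request:
servo_tool(fingers=[0,0,0,0,0], linear=[[-0.0025,-0.02,-0.018],[-0.0025,-0.02,-0.018],[-0.0025,-0.018,-0.018],[-0.0019,-0.015,-0.018],[-0.0012,-0.01,-0.015]], yaw=[0,0,0,0,0])

```text
t: 12.42
tcp_pos: [0.4927, -0.1342, 0.1757]
eef_rot: [-179.9, 0.0, 68.5]
wrist_force: [0.6, -0.7, -0.9]
opening: 0.139
```

Request:
servo_tool(fingers=[0,0,0,0,0], linear=[[-0.0005,-0.006,-0.015],[0,-0.004,-0.015],[0,0,-0.015],[0,0,-0.007],[0,0,0]], yaw=[0,0,0,0,0])

```text
t: 12.83
tcp_pos: [0.4924, -0.1421, 0.1238]
eef_rot: [-179.9, 0.0, 68.6]
wrist_force: [-0.8, 0.9, -1.7]
opening: 0.142
```

Run:
```python
from h import *
s=manip.get_state();print(s["tcp_pos"],s["wrist_force"],s["moment"],s["joints"].round(1))
t=imaging.get_image("scene")["color"];w=imaging.get_image("wrist")
cv2.imwrite("pics/f.png",np.hstack([cv2.resize(t[200:370,120:290],(400,400),interpolation=2),cv2.resize(w["color"][50:384,90:424],(400,400),interpolation=2)])[...,::-1])
```

```text
[ 0.49237773 -0.14206595  0.12384353] [-0.82925985  0.94325835 -1.74854852] [-0.00511214  0.05208536  0.00847609] [ 42.2  21.9 -35.5 111.7  16.   51.4 -22.9]
```

View pics/f.png

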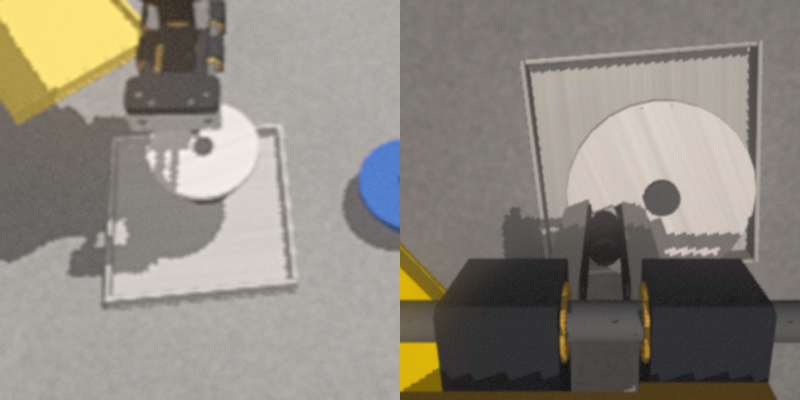

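The cap hangs level over the steel tray (disc centre at (203,147) in the scene crop), having swivelled slightly. I'll shift 10 mm in −y to centre it and lower.

Request:
servo_tool(fingers=[0,0,0,0,0], linear=[[0,-0.003,-0.008],[0,-0.004,-0.012],[0,-0.003,-0.012],[0,0,-0.012],[0,0,-0.008]], yaw=[0,0,0,0,0])

```text
t: 13.35
tcp_pos: [0.4929, -0.1518, 0.0712]
eef_rot: [-179.9, -0.0, 68.6]
wrist_force: [0.2, 0.2, -2.5]
opening: 0.142
```

Request:
servo_tool(fingers=[0,0,0,0,0], linear=[[0,0,-0.004],[0,0,-0.003],[0,0,-0.002],[0,0,-0.001],[0,0,0]], yaw=[0,0,0,0,0])

```text
t: 13.77
tcp_pos: [0.4938, -0.1518, 0.0633]
eef_rot: [180.0, 0.0, 68.6]
wrist_force: [0.0, 1.3, -0.7]
opening: 0.138
```

Request:
servo_tool(fingers=[0,0,0,0,0], linear=[[0,0,-0.001],[0,0,-0.001],[0,0,-0.001],[0,0,0],[0,0,0]], yaw=[0,0,0,0,0])

```text
t: 14.18
tcp_pos: [0.4936, -0.1518, 0.0602]
eef_rot: [-180.0, 0.0, 68.6]
wrist_force: [-0.1, 0.8, -0.7]
opening: 0.142
```

Request:
servo_tool(fingers=[0,0,0,0,0], linear=[[0,0,-0.0008],[0,0,-0.0007],[0,0,-0.0005],[0,0,0],[0,0,0]], yaw=[0,0,0,0,0])

```text
t: 14.6
tcp_pos: [0.4936, -0.1518, 0.0581]
eef_rot: [-180.0, 0.0, 68.6]
wrist_force: [0.1, -0.7, -2.4]
opening: 0.142
```

Request:
servo_tool(fingers=[0,0,0,0,0], linear=[[0,0,-0.0005],[0,0,-0.0005],[0,0,0],[0,0,0],[0,0,0]], yaw=[0,0,0,0,0])

```text
t: 15.02
tcp_pos: [0.4936, -0.1518, 0.0571]
eef_rot: [-180.0, 0.0, 68.6]
wrist_force: [0.4, 0.5, -1.0]
opening: 0.141
```

Request:
servo_tool(fingers=[0,0,0,0,0], linear=[[0,0,-0.0005],[0,0,-0.0005],[0,0,0],[0,0,0],[0,0,0]], yaw=[0,0,0,0,0])

```text
t: 15.43
tcp_pos: [0.4937, -0.1518, 0.0562]
eef_rot: [180.0, 0.0, 68.6]
wrist_force: [-0.0, 0.9, -0.4]
opening: 0.136
```

Request:
servo_tool(fingers=[0,0,0,0,0], linear=[[0,0,-0.0004],[0,0,-0.0004],[0,0,0],[0,0,0],[0,0,0]], yaw=[0,0,0,0,0])

```text
t: 15.85
tcp_pos: [0.4944, -0.1518, 0.0559]
eef_rot: [179.9, -0.0, 68.6]
wrist_force: [0.2, 0.5, 8.1]
opening: 0.14
```

Request:
servo_tool(fingers=[0,0,0,0,0], linear=[[0,0,-0.0004],[0,0,-0.0004],[0,0,0],[0,0,0],[0,0,0]], yaw=[0,0,0,0,0])

```text
t: 16.27
tcp_pos: [0.4951, -0.1518, 0.0557]
eef_rot: [179.8, -0.0, 68.6]
wrist_force: [-0.2, 1.0, 17.4]
opening: 0.14
```

Contact at z≈0.056, as predicted (0.0556). I'll ease off the press, then release.

Request:
servo_tool(fingers=[0,0,0,0,0], linear=[[0,0,0.0006],[0,0,0.0003],[0,0,0],[0,0,0],[0,0,0]], yaw=[0,0,0,0,0])

```text
t: 16.68
tcp_pos: [0.4942, -0.1518, 0.0559]
eef_rot: [179.9, -0.0, 68.6]
wrist_force: [0.1, -0.3, 7.6]
opening: 0.142
```

Run:
```python
from h import *
s=manip.get_state();print(s["tcp_pos"],s["wrist_force"],s["moment"])
t=imaging.get_image("scene")["color"];w=imaging.get_image("wrist")
cv2.imwrite("pics/g.png",np.hstack([cv2.resize(t[200:370,120:290],(400,400),interpolation=2),cv2.resize(w["color"][50:384,90:424],(400,400),interpolation=2)])[...,::-1])
```

```text
[ 0.49423255 -0.15180264  0.05590533] [ 0.14948268 -0.28864026  7.60232521] [ 0.15007679  0.0024207  -0.00793199]
```

View pics/g.png

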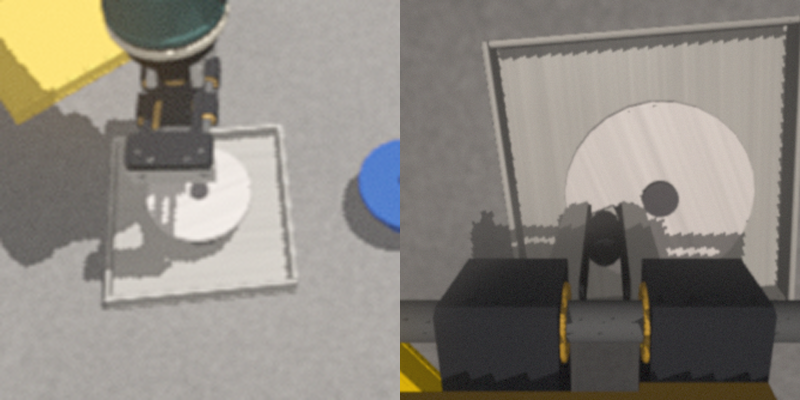

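The cap is inside the tray, clear of all walls (hub at (200,190) in the scene crop), and looks flat. I'll relax slightly more, open, then rise.

Request:
servo_tool(fingers=[0,0,0.012,0.014,0.016], linear=[[0,0,0.0003],[0,0,0],[0,0,0],[0,0,0],[0,0,0]], yaw=[0,0,0,0,0], newtons=10)

```text
t: 17.2
tcp_pos: [0.4936, -0.1518, 0.0556]
eef_rot: [-180.0, 0.0, 68.6]
wrist_force: [0.1, -0.6, 0.5]
opening: 0.165
```

Request:
servo_tool(fingers=[0.02,0.03,0.04,0.045,0.045], linear=[[0,0,0],[0,0,0],[0,0,0],[0,0,0],[0,0,0]], yaw=[0,0,0,0,0])

```text
t: 17.62
tcp_pos: [0.4936, -0.1518, 0.0557]
eef_rot: [-180.0, 0.0, 68.6]
wrist_force: [0.4, -0.0, -0.3]
opening: 0.453
```

Request:
servo_tool(fingers=[0.045,0.045,0.045,0.045,0.045], linear=[[0,0,0.006],[0,0,0.01],[0,0,0.015],[0,0,0.02],[0,0,0.02]], yaw=[0,0,0,0,0])

```text
t: 18.03
tcp_pos: [0.4935, -0.1515, 0.1283]
eef_rot: [-180.0, -0.0, 68.7]
wrist_force: [-0.6, -0.4, 0.3]
opening: 0.479
```

Request:
servo_tool(fingers=[0.045,0.045,0.045,0.045,0.045], linear=[[-0.01,0,0.03],[-0.02,0,0.03],[-0.02,0,0.03],[-0.01,0,0.02],[0,0,0]], yaw=[0,0,0,0,0])

```text
t: 18.45
tcp_pos: [0.4336, -0.1522, 0.2413]
eef_rot: [179.7, 0.1, 68.6]
wrist_force: [1.5, -1.1, 0.7]
opening: 0.478
```

Run:
```python
from h import *
s=manip.get_state();print(s["tcp_pos"],s["wrist_force"],s["opening"])
t=imaging.get_image("scene")["color"];w=imaging.get_image("wrist")
cv2.imwrite("pics/i.png",np.hstack([cv2.resize(t[200:370,120:290],(400,400),interpolation=2),cv2.resize(w["color"][50:384,90:424],(400,400),interpolation=2)])[...,::-1])
```

```text
[ 0.43363581 -0.15223073  0.241291  ] [ 1.50463463 -1.0871956   0.7340903 ] 0.4782944807813068
```

View pics/i.png

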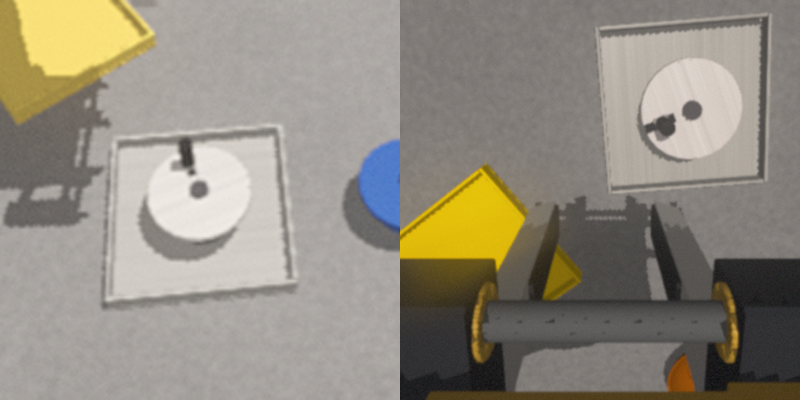

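The cap stands flat and roughly central in the steel tray (scene crop hub (200,190)), and the hand is clear. Handing in.

```bash
python3 -c "
from h import *
print(manip.sign_off())"
```

```text
the job is handed in; nothing more can be done
None
```

I unscrewed the crank cap from the cream sphere by its knob, 2.25 turns anticlockwise. I then lifted it straight off and set it down, open side down, in the bare steel tray, and handed the job in at about 18.5 s.

- **Lift-off:** After 2.25 turns the hand carried about 1.7 N, which fits the cap's weight, and the picture showed it clear of the neck and level.
- **Set-down:** It touched at z ≈ 0.056, against a predicted 0.0556. I pressed slightly too far, so the wrist force peaked at about 17 N; I eased it off to about 0.5 N before opening.
- **Last picture:** The cap stands flat inside the tray, a little off centre but clear of all walls. The gripper is well away and nothing else has moved.
- **Small disagreements:** My two estimates of the knob position differed by about 4 mm before the close look, and the cap swivelled slightly while carried. I corrected for the swivel before lowering.

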